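# Latch the loaded tube warmer

## Task

The tube warmer with the blue lid is loaded and ready to run: lay its latch loop over the keeper on the lid so that it hooks behind it, then press the red lever all the way down over centre so that it stays latched. Do not touch the other warmer, the one with the white lid.

Things in the scene. Friction and masses are not known exactly. Their poses are not given: they have to be found in the camera images.
- blue: Tube warmer with BLUE lid, fixed. Origin on the bench under it; +x to its rear, z up. Frame, mm: body x -115 to 125, y +-80; deck z 80, lid top z 92. Latch lies at y 0: lever pivot x -35, z 102. Keeper on lid, 26 wide: post x 14 to 20, lip over it (z 112 to 117) to x 24; seat behind, z 104, to x 46. Hooked bar: x 23, z 108. Lever up, the loop is slack: its bar drops behind the lip, x 29 to 37
- blue_bar (a point): Middle of the loop's cross bar (6 mm thick, 42 long). x axis: from the loop's pin (77 mm away) out along the orange tab, 30 wide, 31 long past the bar. Loop stands upright within 20 degrees, bar about 0.2 m up, clear above the lever, and stays so; tipped rearward over 30 degrees from upright it falls onto the keeper by its weight. Rods at y +-21 pass the keeper; sprung, 3 N/mm, up to 8 mm
- blue_lever (a joint): Latch lever, rad: 0 closed, level, pointing to the front (-x); 1.57 straight up; starts 1.6 to 1.9, leaning rearward. Handle 6 mm thick, red grip 30 wide, 8 thick, 43 to 67 mm from the pivot. Loop's pin 26 mm from the pivot. Friction holds it where left. Push its rear (upper) face forward and down; hooked, it resists by a few N below 0.9 and snaps over centre below 0.3 to a hard stop at 0
- white: The other tube warmer: same size, latch (also open) and frame, but a WHITE lid. Not to be touched

How it is judged:
By the outcome, as a careful person would: the job done as asked, in the order asked, and still so for the second after the job is handed in, with the robot touching nothing.
It also fails if it takes over 40 s, if anything falls off the work surface, if the arm or the gripper's body presses on something with over 40 N, if the wrist force passes 120 N, or if a joint passes its speed limit or range.

## Robot

A 6-joint arm with a two-finger parallel gripper is mounted at the origin on the work surface. World frame = base frame: x ahead of the robot, y to its left, z up, the work surface at z = 0. Lengths are in m, angles in degrees, forces in N, time in s.
With the tool pointing down it reaches from about 0.35 to 0.875 m from the base axis. Payload 4.2 kg.
Tool frame: the origin (TCP) lies on the centre line of the jaws, within the pads' length; the fingertips stand 19 mm ahead of it and the grasp point (between the pads) is the TCP; z points along the fingers, y is the line along which they close (so a half turn about z gives the same grasp; the last joint's range is limited). The gripper opens to 87 mm and grips with 3 to 60 N. Pads are 19 mm wide; open, the fingers measure 117 mm over their backs; the gripper's body (75 mm by 190 mm) begins 51 mm behind the grasp point.
Start: joints at [-61.444, 22.042, 0.453, 0, -68.411, -14.817], TCP at [0.148, -0.607, 0.242] pointing down, gripper open.
Joint ranges: [-179.83, 179.83], [-69.29, 118.12], [-61.27, 80.66], [-181.25, 117.63], [-171.15, -9.14], [-177.46, 177.46]. Speed limits (degrees/s): [159.86, 159.86, 180, 180, 180, 180].

## Interface

Orientations are given as a 3x3 rotation matrix whose columns are the frame's x, y, z axes.
In Python, from station import sense, capture, finish_job, search_frame, masks_of gives the robot as it stands.
- The arm moves only by the tool drive_tool, never from a script. Its argument "rows" is a list of rows, each a list of 7 numbers: the opening in per cent of the stroke, from 0 (shut) to 100 (fully open), then the shift along the world's x, y, z in mm, then the turn, a rotation vector about the world's x, y, z in rad. In form: [[fingers, dx, dy, dz, wx, wy, wz], ...]. A call has 1 to 5 rows; each row shifts and turns the commanded pose from where the row before left it; what a row does not reach is not made up. A row lasts 1/12 s, in which the tool goes at most 41.7 mm and 7.16 degrees, less where a joint would pass 70% of its speed; a pose out of reach is approached as far as the arm can. A call is refused whole if a number of a shift passes 41.7 or a number of a turn 0.125, either way. A call with a gripper value outside its range is refused whole. The fingers move at their own pace and stop on an object; the grip force is fixed at half the most. Time passes only in rows, so rows that do not move let the fingers close. It gives the time, the measured TCP pose, the force, the opening and the grip force at its end, in the units of the state.
- sense(): the state, without advancing time (a new reading comes with each control period).
- capture(name): name is "side" or "top" or "wrist"; returns a dict with "frame" (400x640x3 uint8, red, green, blue), "z_map" (400x640 float32, m along the optical axis (not along the pixel's ray), 0 where there is no reading), "fx", "fy", "cx", "cy" (pixels), "R" (3x3) and "t" (3): a world point X has camera coordinates R X + t; the wrist camera has in their place "T_tool_cam" (4x4, takes a point from camera to tool coordinates, whose origin is the TCP and whose axes are the flange's). Camera axes: x right, y down, z forward; pixel columns grow to the right and rows downward; lengths in m; the calibration is good to about 2 mm. A picture is of the moment at which its call begins: read the wrist's pose just before it.
- finish_job(): hands the job in; it is judged then, once.
Trained networks look in a picture, given as the dict that the camera call returned (one of the last four; its "shot" number tells which), for a name from the list of things; names that differ only in an ending like _2 or _b are one class to them, and where a whole thing is asked for, a point or a joint stands for the part that bears it (a point fixed in the world has none). Each returns a list of dicts, best first, with "p" (0 to 1); they miss things now and then, are a little off and sometimes report something else, mostly with a low value. They report only what shows in the picture. A call takes as long as a camera call.
- search_frame(label, picture): "xy" ([column, row] in pixels, amid what is visible of it).
- masks_of(label, picture): "region" (400x640 bool, what is visible of it) and "xy" ([column, row] in pixels, amid what is visible of it).
The state is a dict: "time_s": time; "joints": joint angles; "joint_velocities": joint speeds; "effort": joint torques, N m; "tcp_pos": TCP position; "ee_rot": TCP orientation; "wrist_force": force on the tool from outside, world axes, zero at the start; "moment": the same for the moment, N m; "gripper_width": opening from 0.0 (shut) to 1.0 (fully open); "gripper_force": force on a finger pad.
Only numpy, scipy, OpenCV 4.12 (cv2) and the standard library are available. Lean on these libraries where they do the work, as an engineer would, in place of code of your own. Each camera call takes 0.05 s, during which the arm holds its last target. There are 200 camera calls.

## Working session

There is one attempt and no reset: what is moved stays moved. The work goes in short steps, Python scripts to look and compute and a tool call to move; the robot and the scene stay as the last step left them, time stands still between calls to the robot, and variables do not carry over. Pictures are saved under pics/ and viewed, at most 10 in all, crops included, and the job is handed in when it is done.

Besides the shell and the picture viewer there is one more tool, called after ">>>" as a command line: name --pt "numbers of a row" for each row, then --argument value for the rest. drive_tool: Moves the arm, as the interface text tells. Its arguments: {"type":"object","properties":{"rows":{"type":"array"}},"required":["rows"]}

```bash
mkdir -p pics; cat > h.py <<'E'
import numpy as np, cv2
from station import *
def pts(c,mask=None):
    z=c["z_map"]; v,u=np.nonzero((z>0)&(mask if mask is not None else True))
    d=z[v,u]; P=np.c_[(u-c["cx"])*d/c["fx"],(v-c["cy"])*d/c["fy"],d]
    if "R" in c: return (P-c["t"])@np.array(c["R"])
    s=sense(); T=np.array(c["T_tool_cam"]); return (P@T[:3,:3].T+T[:3,3])@np.array(s["ee_rot"]).T+np.array(s["tcp_pos"])
E
python3 - <<'E'
from h import *
ims=[]
for n in("side","top"):
    c=capture(n); ims.append(c["frame"])
    for l in("blue","white","blue_bar","blue_lever"):
        for m in masks_of(l,c)[:3]:
            P=pts(c,m["region"]); print(n,l,round(m["p"],2),m["xy"],m["region"].sum(),np.median(P,0).round(3),P.min(0).round(3),P.max(0).round(3)) if len(P) else print(n,l,'nodepth')
    cv2.imwrite(f"pics/{n}.png",c["frame"][...,::-1])
s=sense();print(s)
E
```

```text
side blue 0.88 [326.0, 161.7] 8078 [0.582 0.123 0.08 ] [ 0.448 -0.186 -0.003] [0.744 0.583 0.236]
side white 0.63 [321.6, 293.2] 18770 [ 0.558 -0.236  0.081] [ 0.426 -0.271 -0.002] [0.711 0.117 0.236]
side blue_bar 0.53 [307.3, 96.0] 149 [0.541 0.18  0.202] [0.537 0.168 0.157] [0.548 0.215 0.236]
side blue_lever 0.89 [309.2, 117.3] 356 [0.543 0.181 0.157] [ 0.533  0.168 -0.001] [0.56  0.475 0.236]
top blue 0.67 [238.8, 194.6] 11321 [0.583 0.179 0.089] [ 0.462  0.094 -0.006] [0.743 0.276 0.238]
top white 0.84 [434.1, 200.9] 11525 [ 0.557 -0.181  0.089] [ 0.443 -0.294 -0.002] [ 0.709 -0.108  0.238]
top blue_bar 0.53 [219.8, 201.7] 149 [0.545 0.187 0.213] [0.541 0.168 0.079] [0.569 0.233 0.238]
top blue_lever 0.92 [223.1, 203.5] 479 [0.547 0.191 0.161] [0.538 0.168 0.076] [0.581 0.246 0.238]
{'time_s': 0.5, 'joints': array([-6.14437836e+01,  2.20443585e+01,  4.50300125e-01, -1.05487239e-03,
       -6.84129002e+01, -1.48163783e+01]), 'joint_velocities': array([ 0.01885017, -0.00647858,  0.00150913,  0.02246887, -0.03079156,
        0.00043332]), 'effort': array([-2.93887315e-04, -3.90073228e+01,  1.87448555e+01,  4.22082514e+00,
        1.50268141e-02, -4.89719275e-05]), 'tcp_pos': array([ 0.14845508, -0.60706644,  0.24150317]), 'ee_rot': array([[-9.71385819e-01, -2.37507028e-01, -4.30191526e-05],
       [-2.37507032e-01,  9.71385812e-01,  1.14859954e-04],
       [ 1.45081482e-05,  1.21790682e-04, -9.99999992e-01]]), 'wrist_force': array([ 0.15118189, -0.10747211,  0.41153304]), 'moment': array([0.01491477, 0.05190321, 0.02379585]), 'gripper_force': 0.0, 'gripper_width': 0.9979904728768155}
```

View pics/side.png

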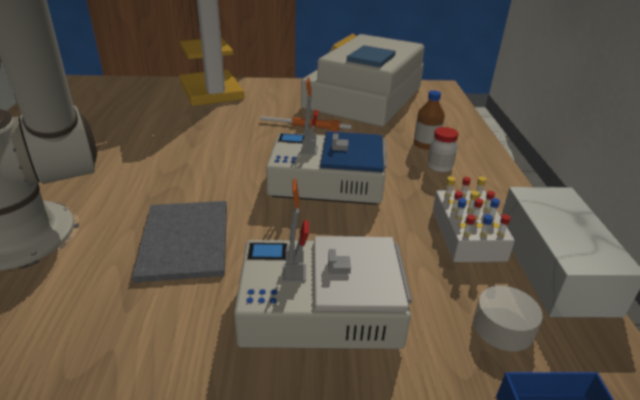

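View pics/top.png

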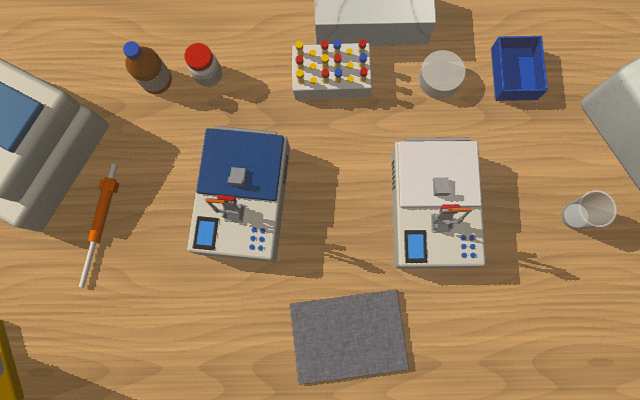

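The side view shows the blue warmer at (326,160), with its upright loop and lever near (308,105); the top view has it at (239,195) with the latch at (222,203). The white warmer is at (434,201) in the top view. Next I'll measure the frame.

```bash
python3 - <<'E'
from h import *
from station import *
c=capture("top"); P=pts(c); f=c["frame"].astype(int)
v,u=np.nonzero(c["z_map"]>0); C=f[v,u]
near=(abs(P[:,0]-.59)<.2)&(abs(P[:,1]-.18)<.13)
Q=P[near&(P[:,2]>.07)&(P[:,2]<.1)]
r=cv2.minAreaRect((Q[:,:2]*1000).astype(np.float32));print("rect",r, cv2.boxPoints(r).round(0).tolist())
a=[x for x in (r[2],r[2]-90,r[2]-180,r[2]+90) if abs(x)<45][0]
th=np.radians(a); ex=np.array([np.cos(th),np.sin(th)]); ey=np.array([-ex[1],ex[0]])
o=np.array(r[0])/1000-ex*.005
print("origin",o.round(4),"yaw",a)
for n in("top","side"):
    if n=="side": c=capture(n);P=pts(c);f=c["frame"].astype(int);v,u=np.nonzero(c["z_map"]>0);C=f[v,u]
    L=np.c_[(P[:,:2]-o)@ex,(P[:,:2]-o)@ey,P[:,2]]*1000
    m=(abs(L[:,0])<90)&(abs(L[:,1])<50)&(L[:,2]>99)
    print(n)
    d=L[m];cc=C[m];i=np.argsort(d[:,2])
    for lo in range(100,245,10):
        k=(d[:,2]>=lo)&(d[:,2]<lo+10)
        for nm,kk in(("org",(cc[:,0]>150)&(cc[:,1]>50)&(cc[:,1]<130)&(cc[:,2]<70)),("red",(cc[:,0]>110)&(cc[:,1]<50)),("gry",abs(cc[:,0]-cc[:,2])<40)):
            q=d[k&kk]
            if len(q)>2: print(lo,nm,len(q),np.median(q,0).round(0),q.min(0).round(0)[:2],q.max(0).round(0)[:2])
    cv2.imwrite(f"pics/{n}z.png",cv2.resize(c["frame"][170:250,180:290] if n=="top" else c["frame"][60:200,250:400],None,fx=4,fy=4,interpolation=2)[...,::-1])
E
```

```text
rect ((590.6703491210938, 186.70809936523438), (161.18099975585938, 242.34629821777344), 83.38346099853516) [[461.0, 121.0], [702.0, 93.0], [720.0, 253.0], [480.0, 281.0]]
origin [0.5857 0.1873] yaw -6.616539001464844
top
100 gry 187 [ 32.  -1. 104.] [-49. -17.] [45. 17.]
110 gry 131 [ 15.  -1. 116.] [-49. -16.] [23. 16.]
120 gry 64 [-40.   0. 128.] [-46. -24.] [19. 21.]
130 gry 66 [-41.   1. 132.] [-46. -24.] [-31.  21.]
140 gry 19 [-42.   0. 145.] [-45. -24.] [-31.  21.]
150 gry 25 [-42. -15. 156.] [-45. -25.] [-24.  23.]
160 red 60 [-24.  -1. 168.] [-28. -15.] [-21.  13.]
160 gry 10 [-41.  -4. 167.] [-42. -23.] [-20.  21.]
170 red 5 [-26.  -2. 170.] [-26.  -6.] [-23.  11.]
170 gry 10 [-41.  -1. 175.] [-42. -24.] [-38.  21.]
180 gry 14 [-40. -20. 185.] [-42. -23.] [-38.  21.]
190 gry 8 [-40.  19. 196.] [-41. -24.] [-39.  21.]
200 gry 32 [-40. -17. 206.] [-41. -24.] [-36.  13.]
230 org 48 [-42.  -1. 235.] [-45. -14.] [-40.  13.]
side
100 gry 177 [ 12.  -9. 104.] [-54. -18.] [39. 19.]
110 gry 89 [-34.  -9. 115.] [-53. -16.] [18. 17.]
120 gry 33 [-43.  -8. 126.] [-50. -24.] [-34.  22.]
130 gry 38 [-44. -11. 135.] [-50. -24.] [-33.  23.]
140 gry 30 [-45. -13. 144.] [-50. -24.] [-30.  23.]
150 gry 20 [-44. -22. 154.] [-48. -24.] [-42.  22.]
160 red 12 [-28.  -0. 168.] [-31.  -8.] [-26.   6.]
160 gry 16 [-44. -20. 166.] [-46. -24.] [-43.  24.]
170 gry 21 [-44. -22. 175.] [-46. -23.] [-42.  23.]
180 gry 15 [-43. -21. 184.] [-46. -24.] [-42.  22.]
190 gry 18 [-42. -21. 195.] [-45. -23.] [-41.  25.]
200 gry 19 [-42. -18. 205.] [-45. -24.] [-40.   6.]
```

View pics/sidez.png

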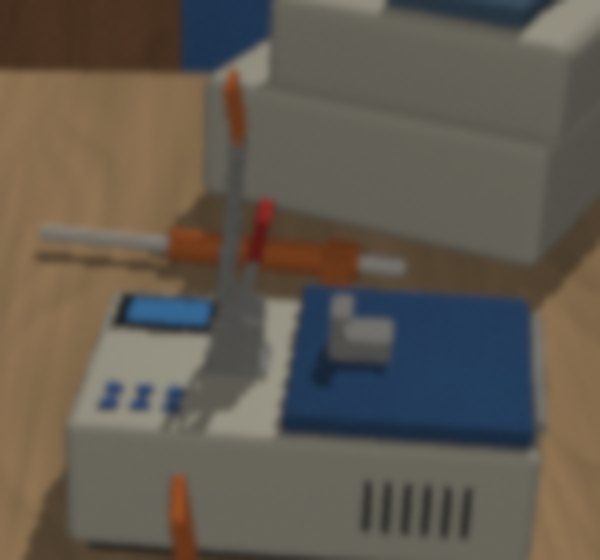

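The depth map fits the given frame: origin (586,187) mm, yaw -6.6°, keeper and lip where expected. The loop is upright, with its bar at local x -41, z 206, and the lever is at about 1.74 rad. I'll move to a point in front of the tab.

>>> drive_tool --pt "0 20 20 28 0 0 -0.07" --pt "0 20 20 28 0 0 -0.07" --pt "0 20 20 28 0 0 -0.07" --pt "0 20 20 28 0 0 -0.07" --pt "0 20 20 28 0 0 -0.075"

```text
time_s: 1.02
tcp_pos: [0.249, -0.5059, 0.3831]
ee_rot: [[-0.993, 0.119, 0.0], [0.119, 0.993, -0.0], [-0.0, -0.0, -1.0]]
wrist_force: [0.8, -1.3, 0.2]
gripper_width: 0.705
gripper_force: 0.0
```

>>> drive_tool --pt "0 24 33 0 0 0 0" --pt "0 24 33 0 0 0 0" --pt "0 24 33 0 0 0 0" --pt "0 24 33 0 0 0 0" --pt "0 24 33 0 0 0 0"

```text
time_s: 1.43
tcp_pos: [0.3691, -0.3403, 0.3819]
ee_rot: [[-0.993, 0.115, 0.001], [0.115, 0.993, -0.0], [-0.001, -0.0, -1.0]]
wrist_force: [0.6, -0.2, 0.8]
gripper_width: 0.329
gripper_force: 0.0
```

>>> drive_tool --pt "0 10 40 0 0 0 0" --pt "0 10 40 0 0 0 0" --pt "0 10 40 0 0 0 0" --pt "0 10 40 0 0 0 0" --pt "0 10 40 0 0 0 0"

```text
time_s: 1.85
tcp_pos: [0.4183, -0.1402, 0.382]
ee_rot: [[-0.993, 0.115, 0.001], [0.115, 0.993, 0.0], [-0.001, 0.0, -1.0]]
wrist_force: [1.0, -0.6, 0.5]
gripper_width: 0.022
gripper_force: 0.0
```

>>> drive_tool --pt "0 8 40 0 0 0 0" --pt "0 8 40 0 0 0 0" --pt "0 8 40 0 0 0 0" --pt "0 8 40 0 0 0 0" --pt "0 8 40 0 0 0 0"

```text
time_s: 2.27
tcp_pos: [0.4581, 0.0599, 0.3821]
ee_rot: [[-0.993, 0.114, 0.001], [0.114, 0.993, 0.001], [-0.001, 0.001, -1.0]]
wrist_force: [0.9, -0.8, 0.2]
gripper_width: 0.005
gripper_force: 0.0
```

>>> drive_tool --pt "0 6 35 0 0 0 0" --pt "0 6 35 0 0 0 0" --pt "0 6 35 0 0 0 0" --pt "0 6 35 0 0 0 0" --pt "0 0 0 0 0 0 0"

```text
time_s: 2.68
tcp_pos: [0.4831, 0.2028, 0.3802]
ee_rot: [[-0.994, 0.111, -0.001], [0.111, 0.994, 0.0], [0.001, 0.0, -1.0]]
wrist_force: [-0.1, -0.3, 0.6]
gripper_width: -0.001
gripper_force: 0.0
```

>>> drive_tool --pt "0 0 0 -39 0 0 0" --pt "0 0 0 -39 0 0 0" --pt "0 0 0 -39 0 0 0" --pt "0 0 0 -39 0 0 0" --pt "0 0 0 0 0 0 0"

```text
time_s: 3.1
tcp_pos: [0.4778, 0.1951, 0.2179]
ee_rot: [[-0.993, 0.117, -0.015], [0.117, 0.993, -0.008], [0.013, -0.01, -1.0]]
wrist_force: [-1.0, -0.5, -1.0]
gripper_width: 0.001
gripper_force: 0.0
```

```bash
python3 - <<'E'
from h import *
c=capture("side");cv2.imwrite("pics/s2.png",cv2.resize(c["frame"][20:200,230:430],None,fx=3,fy=3,interpolation=2)[...,::-1]);print(sense()["tcp_pos"])
E
```

```text
[0.48051244 0.19625926 0.22243665]
```

View pics/s2.png

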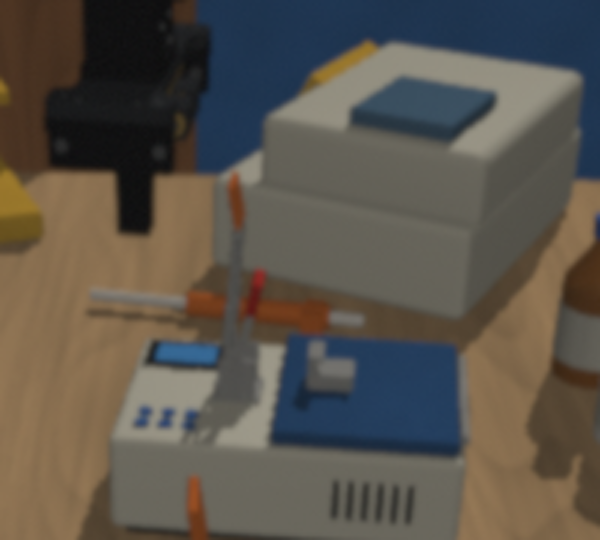

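The fingertip (135,230 in the crop) stands in front of the tab (235,195) at the right height. Pushing rearward now.

>>> drive_tool --pt "0 14 -1.6 0 0 0 0" --pt "0 14 -1.6 0 0 0 0" --pt "0 14 -1.6 0 0 0 0" --pt "0 10 -1.2 0 0 0 0" --pt "0 8 -1 0 0 0 0"

```text
time_s: 3.57
tcp_pos: [0.5445, 0.1913, 0.2283]
ee_rot: [[-0.993, 0.115, 0.004], [0.115, 0.993, 0.002], [-0.004, 0.003, -1.0]]
wrist_force: [0.0, 0.7, 0.2]
gripper_width: 0.003
gripper_force: 0.0
```

>>> drive_tool --pt "0 8 -1 0 0 0 0" --pt "0 8 -1 0 0 0 0" --pt "0 8 -1 0 0 0 0" --pt "0 8 -1 0 0 0 0" --pt "0 8 -1 0 0 0 0"

```text
time_s: 3.98
tcp_pos: [0.5832, 0.1858, 0.2256]
ee_rot: [[-0.993, 0.115, -0.0], [0.115, 0.993, -0.0], [0.0, -0.0, -1.0]]
wrist_force: [-1.4, 0.0, -0.1]
gripper_width: 0.005
gripper_force: 0.0
```

```bash
python3 - <<'E'
from h import *
c=capture("side");cv2.imwrite("pics/s3.png",cv2.resize(c["frame"][20:200,230:430],None,fx=3,fy=3,interpolation=2)[...,::-1]);print(sense()["tcp_pos"])
E
```

```text
[0.58442624 0.18573843 0.225389  ]
```

View pics/s3.png

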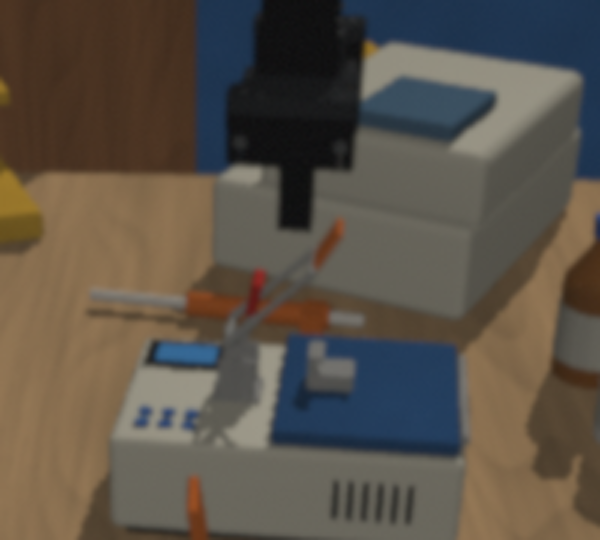

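The loop has tipped past 45° and is falling away from the finger. I'll let it settle and check.

>>> drive_tool --pt "0 0 0 0 0 0 0" --pt "0 0 0 0 0 0 0" --pt "0 0 0 0 0 0 0" --pt "0 0 0 0 0 0 0" --pt "0 0 0 0 0 0 0"

```text
time_s: 4.45
tcp_pos: [0.5822, 0.186, 0.2257]
ee_rot: [[-0.993, 0.115, 0.0], [0.115, 0.993, 0.0], [-0.0, 0.0, -1.0]]
wrist_force: [0.1, 0.1, 0.6]
gripper_width: 0.002
gripper_force: 0.0
```

>>> drive_tool --pt "0 2 0 -14 0 0 0" --pt "0 0 0 -14 0 0 0" --pt "0 0 0 -14 0 0 0" --pt "0 0 0 -10 0 0 0" --pt "0 0 0 0 0 0 0"

```text
time_s: 4.87
tcp_pos: [0.583, 0.1854, 0.1711]
ee_rot: [[-0.993, 0.115, -0.004], [0.115, 0.993, -0.002], [0.004, -0.002, -1.0]]
wrist_force: [-0.1, -0.4, -0.4]
gripper_width: 0.007
gripper_force: 0.0
```

```bash
python3 - <<'E'
from h import *
c=capture("side");cv2.imwrite("pics/s4.png",cv2.resize(c["frame"][60:200,250:400],None,fx=4,fy=4,interpolation=2)[...,::-1]);print(sense()["tcp_pos"])
P=pts(c);o=np.array([.5857,.1873]);ex=np.array([.9933,-.1152]);ey=np.array([.1152,.9933])
f=c["frame"].astype(int);v,u=np.nonzero(c["z_map"]>0);C=f[v,u]
L=np.c_[(P[:,:2]-o)@ex,(P[:,:2]-o)@ey,P[:,2]]*1000
for nm,k in(("org",(C[:,0]>140)&(C[:,1]>50)&(C[:,1]<130)&(C[:,2]<80)),("red",(C[:,0]>100)&(C[:,1]<50))):
    q=L[k&(abs(L[:,0])<110)&(abs(L[:,1])<30)&(L[:,2]>97)]
    if len(q):print(nm,len(q),np.median(q,0).round(0),q.min(0).round(0),q.max(0).round(0))
E
```

```text
[0.58388597 0.18564543 0.17261259]
org 69 [ 44.   1. 107.] [ 30. -11. 105.] [ 55.  15. 109.]
```

View pics/s4.png

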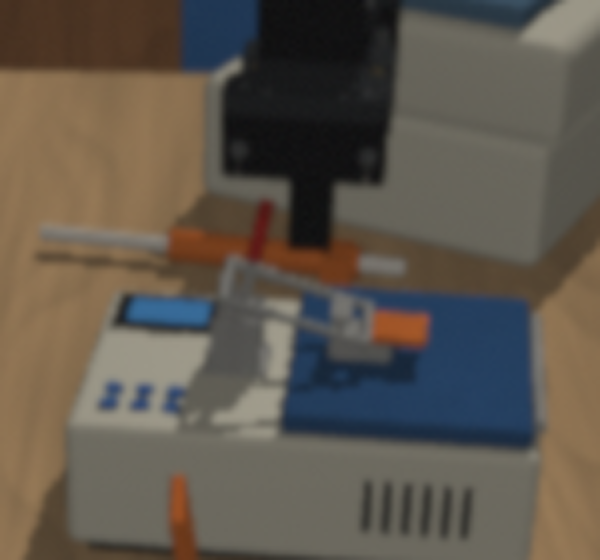

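The loop lies over the keeper: tab at local x 30 to 59, z 107, and the bar is behind the lip. Next I'll sweep the lever forward along its arc.

>>> drive_tool --pt "0 -9 2 6 0 0 0" --pt "0 -10 1 0 0 0 0" --pt "0 -8 1 -0.5 0 0 0" --pt "0 -8 1 -0.5 0 0 0" --pt "0 -8 1 -3 0 0 0"

```text
time_s: 5.33
tcp_pos: [0.5412, 0.1925, 0.1771]
ee_rot: [[-0.993, 0.114, 0.003], [0.114, 0.993, 0.002], [-0.003, 0.002, -1.0]]
wrist_force: [1.6, -0.3, 1.9]
gripper_width: 0.006
gripper_force: 1.0
```

>>> drive_tool --pt "0 -8 1 -3 0 0 0" --pt "0 -5 0.6 -3.3 0 0 0" --pt "0 -4.5 0.5 -3.3 0 0 0" --pt "0 0 0 0 0 0 0"

```text
time_s: 5.67
tcp_pos: [0.5229, 0.1942, 0.1655]
ee_rot: [[-0.993, 0.115, -0.001], [0.115, 0.993, -0.0], [0.001, -0.0, -1.0]]
wrist_force: [1.2, 0.2, 2.3]
gripper_width: 0.004
gripper_force: 0.7
```

```bash
python3 - <<'E'
from h import *
s=sense();p=s["tcp_pos"];print(p,s["wrist_force"]);o=np.array([.5857,.1873]);print((p[:2]-o)@np.array([[.9933,.1152],[-.1152,.9933]])*1000)
c=capture("side");cv2.imwrite("pics/s5.png",cv2.resize(c["frame"][60:200,250:400],None,fx=4,fy=4,interpolation=2)[...,::-1])
E
```

```text
[0.52287992 0.19416527 0.16546652] [1.20406862 0.20956266 2.29413762]
[-63.19006791  -0.41759693]
```

View pics/s5.png

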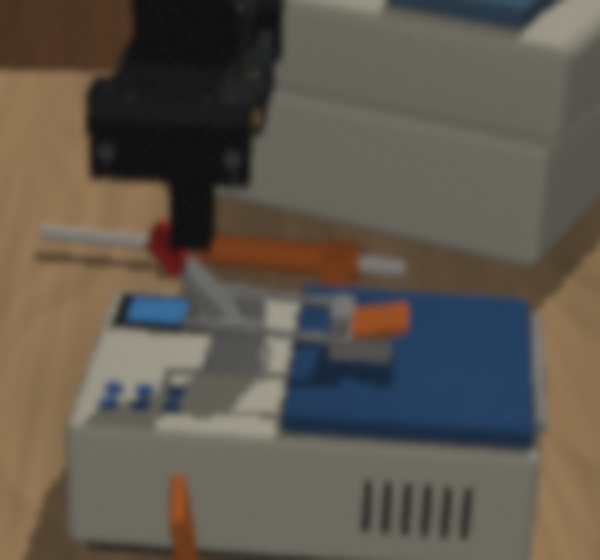

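The lever is at about 0.75, with the fingertip on the grip. The tab moved forward and tilts slightly up, so I'll check the bar's height before loading it.

```bash
cat > chk.py <<'E'
from h import *
o=np.array([.5857,.1873]);ex=np.array([.9933,-.1152]);ey=np.array([.1152,.9933])
for n in("side","top"):
    c=capture(n);P=pts(c)
    f=c["frame"].astype(int);v,u=np.nonzero(c["z_map"]>0);C=f[v,u]
    L=np.c_[(P[:,:2]-o)@ex,(P[:,:2]-o)@ey,P[:,2]]*1000
    for nm,k in(("org",(C[:,0]>130)&(C[:,1]>45)&(C[:,1]<130)&(C[:,2]<80)),("red",(C[:,0]>90)&(C[:,1]<50))):
        q=L[k&(abs(L[:,0])<110)&(abs(L[:,1])<30)&(L[:,2]>90)]
        if len(q)>5:
            b=np.polyfit(q[:,0],q[:,2],1) ;print(n,nm,len(q),np.median(q,0).round(0),q.min(0).round(0),q.max(0).round(0),"slope,z at",b.round(2))
E
python3 chk.py
```

```text
side org 75 [ 32.   1. 111.] [ 19. -14. 108.] [ 46.  14. 115.] slope,z at [  0.2  104.86]
side red 24 [-79. -13. 143.] [-86. -18. 136.] [-71.   9. 154.] slope,z at [-1.15 54.83]
top org 239 [ 38.  -1. 111.] [-28. -29. 104.] [ 52.  13. 500.] slope,z at [ -2.01 190.45]
```

The bar sits at x of about 23, z of about 108, which matches the hooked position. Continuing down.

>>> drive_tool --pt "0 -4 0.5 -4 0 0 0" --pt "0 -4 0.5 -4.5 0 0 0" --pt "0 -3 0.4 -5 0 0 0" --pt "0 -3 0.4 -5 0 0 0" --pt "0 0 0 0 0 0 0"

```text
time_s: 6.23
tcp_pos: [0.5084, 0.1954, 0.1456]
ee_rot: [[-0.993, 0.115, -0.003], [0.115, 0.993, -0.001], [0.003, -0.002, -1.0]]
wrist_force: [0.3, -0.1, 1.0]
gripper_width: 0.002
gripper_force: 0.1
```

>>> drive_tool --pt "0 -2 0.2 -5.5 0 0 0" --pt "0 -2 0.2 -5.5 0 0 0" --pt "0 -1 0.1 -5.5 0 0 0" --pt "0 -1 0.1 -5.5 0 0 0" --pt "0 0 0 -2 0 0 0"

```text
time_s: 6.65
tcp_pos: [0.5037, 0.1962, 0.1248]
ee_rot: [[-0.994, 0.114, -0.001], [0.114, 0.994, -0.002], [0.0, -0.002, -1.0]]
wrist_force: [-8.2, -2.1, 21.6]
gripper_width: 0.007
gripper_force: 10.8
```

>>> drive_tool --pt "0 0 0 0 0 0 0" --pt "0 0 0 0 0 0 0"

```text
time_s: 6.82
tcp_pos: [0.5036, 0.1962, 0.125]
ee_rot: [[-0.993, 0.114, -0.0], [0.114, 0.993, -0.001], [0.0, -0.001, -1.0]]
wrist_force: [-5.1, -0.8, 12.7]
gripper_width: 0.01
gripper_force: 6.3
```

It reached the expected stop height (125 mm) with a firm reaction. Backing off upward and checking.

>>> drive_tool --pt "0 0 0 10 0 0 0" --pt "0 0 0 25 0 0 0" --pt "0 -20 0 35 0 0 0" --pt "0 -20 0 35 0 0 0" --pt "0 0 0 0 0 0 0"

```text
time_s: 7.23
tcp_pos: [0.4648, 0.1977, 0.2354]
ee_rot: [[-0.994, 0.113, 0.01], [0.113, 0.994, 0.007], [-0.009, 0.008, -1.0]]
wrist_force: [1.0, 1.1, 0.1]
gripper_width: 0.005
gripper_force: 0.0
```

```bash
python3 chk.py; python3 - <<'E'
from h import *
c=capture("side");cv2.imwrite("pics/s6.png",cv2.resize(c["frame"][60:200,250:400],None,fx=4,fy=4,interpolation=2)[...,::-1]);s=sense();print(s["tcp_pos"],s["wrist_force"])
E
```

```text
side org 36 [ 34.   1. 118.] [ 21.  -9. 112.] [ 44.  10. 122.] slope,z at [  0.46 102.1 ]
side red 63 [-95.  -5. 106.] [-105.  -15.  101.] [-86.  13. 108.] slope,z at [-1.0000e-02  1.0449e+02]
top org 238 [ 37.  -1. 117.] [ 24. -15. 109.] [ 51.  14. 125.] slope,z at [  0.43 101.1 ]
[0.46361601 0.19644306 0.22860544] [-0.47995496 -0.20437849  0.4580161 ]
```

View pics/s6.png

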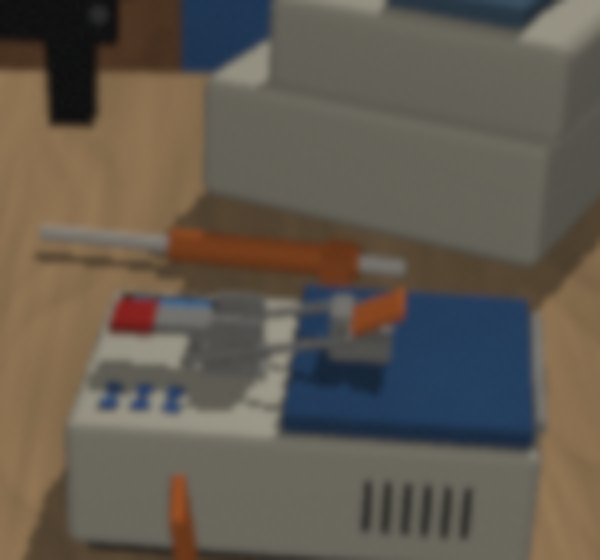

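The lever is level (grip z 104 to 106) and stays down. The tab line passes x 23 at z of about 111 on its top face, so the bar is under the lip at the hooked position rather than on top of it.

```bash
python3 -c "
from station import *
print(finish_job())"
```

```text
the job is handed in; nothing more can be done
None
```

The blue-lid warmer is latched: its loop is hooked behind the keeper, the red lever is pressed over centre and stayed down after the arm backed off, the arm never went near the white-lid warmer's latch or body, and the job is handed in.

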